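Pack the whole bones in the specimen tray

ROBOT

A 6-joint arm with a two-finger parallel gripper is mounted at the origin on the work surface. World frame = base frame: x ahead of the robot, y to its left, z up, the work surface at z = 0. Lengths are in mm, angles in rad, forces in N, time in s.
With the tool pointing down it reaches from about 375 to 925 mm from the base axis. Payload 5.7 kg.
Tool frame: the origin (TCP) lies between the finger pads; the fingertips stand 11 mm ahead of it and the grasp point (between the pads) lies 8 mm behind it; y points along the fingers, z is the direction in which the jaws open and shut, and the axes are right-handed (so a half turn about y gives the same grasp; the last joint's range is limited). The gripper opens to 85 mm and grips with 20 to 120 N. Pads are 22 mm wide; open, the fingers measure 114 mm over their backs; the gripper's body (76 mm by 85 mm) begins 54 mm behind the grasp point. The pads swing forward as they close: fully open they stand 13 mm farther back than shut.
Start: joints at [-1.404, 0.359, 1.51, -0, 1.272, -0.115], TCP at [166.837, -576.307, 242.267] pointing down, gripper open.
Joint ranges: [-2.97, 2.97], [-1.01, 2.36], [0.21, 2.38], [-0.96, 4.11], [0.2, 2.71], [-2.98, 2.98]. Speed limits (rad/s): [2.39, 2.39, 3.14, 3.14, 3.14, 3.14].

INTERFACE

Orientations are given as a rotation vector (axis times angle).
In Python, from station import get_obs, grab_frame, camera_params, job_done gives the robot as it stands.
- The arm moves only by the shell command python3 -m pendant 'ROWS' [OPENING] [FORCE]. ROWS is JSON, one flat list of numbers, 4 for each row, row after row: the shift along the tool's x, y, z in units of 25 mm (1.0 is 25 mm), then the turn about the tool's y in units of 5 degrees (1.0 is 5 degrees). In form: [dx, dy, dz, spin, dx, dy, dz, spin, ...]. A call has 1 to 10 rows; each row shifts and turns the commanded pose from where the row before left it, along the tool's axes as they then stand; what a row does not reach is not made up. A row lasts 1/12 s, in which the tool goes at most 41.7 mm and 7.16 degrees, less where a joint would pass 70% of its speed; a pose out of reach is approached as far as the arm can. A call is refused whole if a number of a shift passes 1 or a number of a turn 1, either way. A call with a gripper value outside its range is refused whole. OPENING is the opening, from 0 (shut) to 1 (fully open), set as the call begins (- or left out, the last holds). The fingers move at their own pace and stop on an object; FORCE is the grip in N (left out, the last holds). Time passes only in rows, so rows that do not move let the fingers close. It gives the time, the measured TCP pose, the force and the opening at its end, in the units of the state.
- get_obs(): the state, without advancing time (a new reading comes with each control period).
- grab_frame(name): name is "side" or "top" or "wrist"; returns (picture, depth): 400x640x3 uint8, red, green, blue; 400x640 float32, mm along the optical axis (not along the pixel's ray), 0 where there is no reading.
- camera_params(name): a dict with "mtx" (3x3 intrinsics, pixels), "k1" (the pictures are not rectified: a ray, as slopes to the right and down, at radius r is drawn at 1 + k1 r^2 times it, then the intrinsics apply), "view" (4x4, takes a point from world to camera coordinates). Camera axes: x right, y up, looking along -z (the intrinsics and any distortion apply to the point x, -y, -z); pixel columns grow to the right and rows downward; lengths in mm; the calibration is good to about 2 mm. A picture is of the moment at which its call begins: read the wrist's pose just before it. camera_params takes no time and is no camera call; for the wrist camera it gives the pose at the moment of the call.
- job_done(): hands the job in, once; it reports no verdict.
The state is a dict: "clock": time; "qpos": joint angles; "joint_vel": joint speeds; "effort": joint torques, N m; "eef_pos": TCP position; "eef_rot": TCP orientation; "contact_force": force on the tool from outside, world axes, zero at the start; "wrist_torque": the same for the moment, N m; "finger_gap": finger opening in mm.
Only numpy, scipy, OpenCV 4.12 (cv2) and the standard library are available. Lean on these libraries where they do the work, as an engineer would, in place of code of your own. Each camera call takes 0.05 s, during which the arm holds its last target. There are 200 camera calls.

TASK

Put the three whole bones (a joint head at both ends) away in the specimen tray: each lying flat in the foam recess that matches its length, along the recess and about in its middle, longest in longest, middle in middle, shortest in shortest. They are fragile, so set them down rather than drop them. Leave the broken bone, the stone, the jar and the brush where they are.

Things in the scene. Friction and masses are not known exactly. Their poses are not given: they have to be found in the camera images.
- bone_long_mid (a point): The longest whole bone: greyish brown, a straight shaft with a knobbly double joint head at BOTH ends.. 125 mm long, 44 mm wide and 26 mm high at the heads; the shaft between them is 22 mm square with rounded edges, at mid-height. The point is the bone's centre, half-way up. x runs along the bone, z up; its two ends are alike. 20 to 100 g, rigid. Belongs in the longest recess.
- bone_medium_mid (a point): The middle-sized whole bone: greyish brown, a straight shaft with a knobbly double joint head at BOTH ends.. 95 mm long, 39 mm wide and 23 mm high at the heads; the shaft between them is 20 mm square with rounded edges, at mid-height. The point is the bone's centre, half-way up. x runs along the bone, z up; its two ends are alike. 20 to 100 g, rigid. Belongs in the middle-length recess.
- bone_short_mid (a point): The shortest whole bone: greyish brown, a straight shaft with a knobbly double joint head at BOTH ends.. 66 mm long, 31 mm wide and 19 mm high at the heads; the shaft between them is 17 mm square with rounded edges, at mid-height. The point is the bone's centre, half-way up. x runs along the bone, z up; its two ends are alike. 20 to 100 g, rigid. Belongs in the shortest recess.
- broken_bone_mid (a point): Look-alike, stays where it is: a broken bone of the same colour, 110 mm long, 26 mm high, 44 mm wide at its one joint head (+x end); the other end is snapped off in splinters. The point is at mid-height near its centre; x runs along it.
- stone_mid (a point): Look-alike, stays where it is: a long smooth stone of the same colour, without any heads, 88 x 34 mm, 25 mm high. The point is its centre; x runs along it.
- recess_long (a point): The longest recess: a rectangular hollow 148 mm long (x), 72 mm wide (y) and 10 mm deep with a dark lining, in a pale grey fixed foam insert (162 x 80 mm). The point is the centre of the recess floor, 11 mm above the table; the foam's top is 10 mm above this point. z up. The three inserts lie side by side, 80 mm apart, in any order, in a white tray.
- recess_medium (a point): The middle-length recess: a rectangular hollow 118 mm long (x), 72 mm wide (y) and 10 mm deep with a dark lining, in a pale grey fixed foam insert (162 x 80 mm). The point is the centre of the recess floor, 11 mm above the table; the foam's top is 10 mm above this point. z up. The white tray round the inserts: 252 x 176 mm, walls 4 mm thick, 20 mm high.
- recess_short (a point): The shortest recess: a rectangular hollow 88 mm long (x), 72 mm wide (y) and 10 mm deep with a dark lining, in a pale grey fixed foam insert (162 x 80 mm). The point is the centre of the recess floor, 11 mm above the table; the foam's top is 10 mm above this point. z up. Inserts and tray are fixed.
- jar_mid (a point): Bystander: small brown glass jar with a white cap, 48 mm across, 62 mm high, standing beyond the bones. The point is its centre.
- brush: Bystander: a brush lying on the table, 170 mm long and about 20 mm high. The origin is under its middle; x runs along it.
Things that resemble listed ones, but are neither listed nor needed, are in the scene too. Leave any black, blue or pink look-alike of the part that bears bone_long_mid alone.

How it is judged (in metres and radians):
At the end, for the whole second after the job is handed in: Each whole bone lies flat in the recess of its length: centre within 22 mm of the recess centre and 4 mm of its resting height, length within 0.3 rad of the recess's, released, at rest; broken bone, stone, jar and brush within 30 mm of their starts (horizontal distance between bone_long_mid and recess_long below 0.022 m and z of bone_long_mid in the frame of recess_long between 0.009 and 0.017 m and angle between the x axis of bone_long_mid and the x axis of recess_long, either way round below 0.3 rad and linear speed of each of bone_long, bone_medium, bone_short below 0.02 m/s and contact force between each of bone_long, bone_medium, bone_short and the fingers below 0.05 N and horizontal distance between bone_medium_mid and recess_medium below 0.022 m and z of bone_medium_mid in the frame of recess_medium between 0.0075 and 0.0155 m and angle between the x axis of bone_medium_mid and the x axis of recess_medium, either way round below 0.3 rad and horizontal distance between bone_short_mid and recess_short below 0.022 m and z of bone_short_mid in the frame of recess_short between 0.0055 and 0.0135 m and angle between the x axis of bone_short_mid and the x axis of recess_short, either way round below 0.3 rad and distance of each of broken_bone_mid, stone_mid, jar_mid, brush from where it was at the start of the episode below 0.03 m); the robot touches nothing.
It fails at once if a whole bone is dropped: it falls free faster than 0.8 m/s (a fall of over 30 mm) ((contact force between bone_long and the fingers below 0.01 N and linear speed of bone_long above 0.8 m/s) or (contact force between bone_medium and the fingers below 0.01 N and linear speed of bone_medium above 0.8 m/s) or (contact force between bone_short and the fingers below 0.01 N and linear speed of bone_short above 0.8 m/s)).
It fails at once if the broken bone, the stone, the jar or the brush is moved by more than 30 mm (distance of any of broken_bone_mid, stone_mid, jar_mid, brush from where it was at the start of the episode above 0.03 m).
It also fails if it takes over 96 s, if anything falls off the work surface, if the arm or the gripper's body presses on something with over 40 N, if the wrist force passes 120 N, or if a joint passes its speed limit or range.

## Working session

There is one attempt and no reset: what is moved stays moved. The work goes in short steps, Python scripts to look and compute and a shell command to move; the robot and the scene stay as the last step left them, time stands still between calls to the robot, and variables do not carry over. Pictures are saved under pics/ and viewed, on a budget of 14 in all, crops included, one or two more only if the job needs it, and the job is handed in when it is done.

```bash
mkdir -p pics; ls
python3 - <<'E'
from station import *
import cv2
for n in("top","side"):
    p,d=grab_frame(n); cv2.imwrite(f"pics/{n}0.png",p[:,:,::-1]); 
    import numpy as np; np.save(f"pics/{n}0.npy",d)
    c=camera_params(n); print(n,c)
print(get_obs())
E
```

```text
pics
top {'mtx': array([[361.71232825,   0.        , 321.08115416],
       [  0.        , 361.71232825, 193.9347223 ],
       [  0.        ,   0.        ,   1.        ]]), 'k1': -0.03357553649505811, 'view': array([[-2.21657211e-04, -9.99910418e-01,  1.33830520e-02,
         2.89056861e+01],
       [ 9.86506304e-01,  1.97246856e-03,  1.63711395e-01,
        -5.34024715e+02],
       [-1.63723127e-01,  1.32387529e-02,  9.86417494e-01,
        -7.39295748e+02],
       [ 0.00000000e+00,  0.00000000e+00,  0.00000000e+00,
         1.00000000e+00]])}
side {'mtx': array([[517.42356556,   0.        , 323.94909737],
       [  0.        , 517.42356556, 209.84427143],
       [  0.        ,   0.        ,   1.        ]]), 'k1': -0.09810524717957769, 'view': array([[-8.93725416e-01, -4.48305751e-01, -1.66383198e-02,
         4.90704033e+02],
       [ 2.38573210e-01, -5.06365238e-01,  8.28659803e-01,
        -1.69581619e+02],
       [-3.79918022e-01,  7.36624870e-01,  5.59505225e-01,
        -1.04985427e+03],
       [ 0.00000000e+00,  0.00000000e+00,  0.00000000e+00,
         1.00000000e+00]])}
{'clock': 0.1, 'qpos': array([-1.40411799e+00,  3.59459366e-01,  1.51130776e+00,  4.45556758e-06,
        1.27245928e+00, -1.15106369e-01]), 'joint_vel': array([-5.55883612e-05, -2.72836706e-03, -1.17563638e-03,  2.89274336e-04,
        1.06039595e-03, -1.75201644e-04]), 'effort': array([ 3.06373049e-04, -5.28651989e+01, -2.79349709e+01, -2.46612399e-04,
        4.97318440e-03, -3.46912952e-07]), 'eef_pos': array([ 166.73768886, -575.77446024,  241.52814529]), 'eef_rot': array([-0.29368921,  2.07212084, -2.06870535]), 'contact_force': array([-0.34037349, -0.70902686,  0.18562073]), 'wrist_torque': array([ 0.00586847, -0.00664262,  0.04140112]), 'finger_gap': 85.4199375007693}
```

View pics/top0.png

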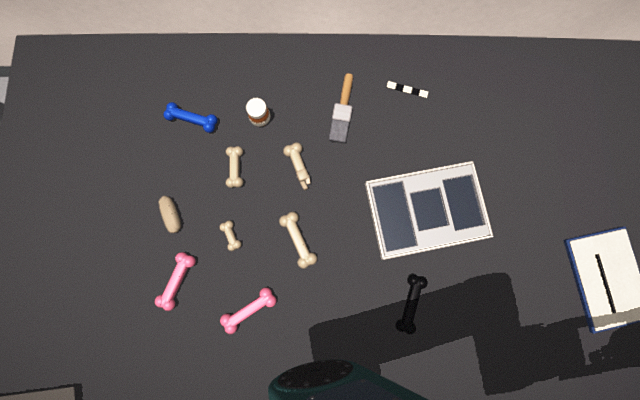

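View pics/side0.png

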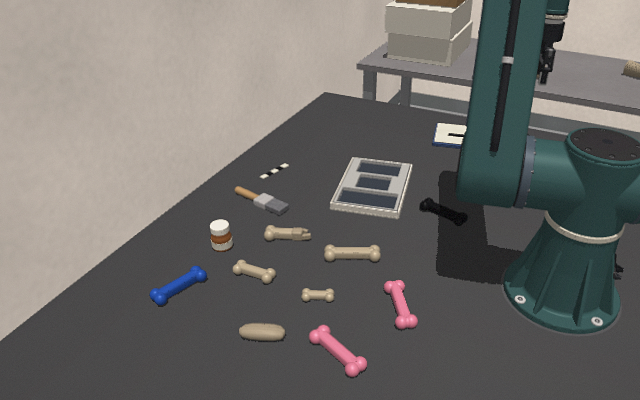

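The top view shows these candidates for the whole bones:
- Tan, headed at both ends: (298,240) long, (234,167) medium, (231,236) short.
- Look-alikes to leave alone: broken bone (298,166), stone (170,214), blue (190,117), pink (175,281) and (248,312), black (412,303).

The recesses are at (396,215) long, (463,203) medium and (429,209) short. Next I'll measure them all.

```bash
cat > h.py <<'E'
from station import *
import cv2, numpy as np
from scipy.spatial.transform import Rotation as R
def toworld(px,z,c):
    px=np.asarray(px,float).reshape(-1,1,2)
    D=np.array([c["k1"],0,0,0,0])
    n=cv2.undistortPoints(px,c["mtx"],D).reshape(-1,2)
    V=c["view"]; r=np.c_[n[:,0],-n[:,1],-np.ones(len(n))]@V[:3,:3]
    o=-V[:3,:3].T@V[:3,3]
    return o+r*((z-o[2])/r[:,2])[:,None]
def rect(cnt,z,c):
    w=toworld(cnt.reshape(-1,2),z,c)[:,:2].astype(np.float32)
    (cx,cy),(a,b),t=cv2.minAreaRect(w)
    if a<b: a,b,t=b,a,t+90
    return np.round([cx,cy,a,b,(t+90)%180-90],1)
def move(target,ang):
    """report shift in tool axes & units to reach target x,y,z; ang=bone axis deg (world); jaws (tool z) to be perpendicular"""
    o=get_obs(); M=R.from_rotvec(o["eef_rot"]).as_matrix()
    d=M.T@(np.array(target)-o["eef_pos"])
    zt=np.degrees(np.arctan2(M[1,2],M[0,2])); e=(ang+90-zt+90)%180-90
    # spin about tool y (down): positive spin = negative world yaw
    print("eef",o["eef_pos"].round(1),"toolx",M[:,0].round(2),"y",M[:,1].round(2),"z",M[:,2].round(2),"q6",o["qpos"][5].round(2))
    print("d mm",d.round(1),"units",(d/25).round(2),"world err deg",round(e,1),"spin units",round(-e/5,2),"t",o["clock"],"gap",o["finger_gap"].round(1))
E
python3 - <<'E'
from h import *
p=cv2.imread("pics/top0.png"); c=camera_params("top")
hsv=cv2.cvtColor(p,cv2.COLOR_BGR2HSV); out=p.copy()
m=cv2.inRange(hsv,(8,30,90),(30,140,255)); m[:135]=0; m[270:]=0; m[:,340:]=0
for k in cv2.findContours(m,0,cv2.CHAIN_APPROX_NONE)[0]:
    if cv2.contourArea(k)<60: continue
    print("tan",k.reshape(-1,2).mean(0).round(),rect(k,12,c)); cv2.drawContours(out,[k],-1,(0,255,0),1)
t=(p.min(2)<110).astype(np.uint8)*255; t[:160]=0;t[260:]=0;t[:,:365]=0;t[:,493:]=0
for k in cv2.findContours(t,cv2.RETR_LIST,cv2.CHAIN_APPROX_NONE)[0]:
    a=cv2.contourArea(k)
    if 500<a<4500: print("rec",k.reshape(-1,2).mean(0).round(),rect(k,21,c)); cv2.drawContours(out,[k],-1,(0,0,255),1)
cv2.imwrite("pics/c1.png",cv2.resize(out[130:280,150:500],None,fx=2.2,fy=2.2,interpolation=cv2.INTER_CUBIC))
move([500,0,150],0)
E
```

```text
tan [230. 235.] [446.2 231.5  67.2  31.1  24.7]
tan [297. 240.] [437.3  81.9 127.2  44.9  25.2]
tan [168. 214.] [493.8 369.8  89.1  34.8  22.1]
tan [234. 166.] [602.8 228.8  96.8  39.1   2.1]
tan [298. 164.] [607.2  75.8 113.7  45.3  28.6]
rec [444. 253.] [ 417.1 -230.9  237.5   45.9   89.8]
rec [430. 209.] [ 504.9 -212.    84.3   68.7   11. ]
rec [369. 226.] [ 4.754e+02 -8.390e+01  1.612e+02  3.490e+01 -1.000e-01]
rec [394. 216.] [ 489.7 -133.3  144.7   68.2   11.3]
rec [463. 202.] [ 520.8 -289.8  114.5   69.    11. ]
rec [443. 176.] [ 547.7 -211.7  292.   163.1   85.5]
eef [ 166.7 -575.8  241.5] toolx [-0.96 -0.28 -0.  ] y [-0.  0. -1.] z [ 0.28 -0.96 -0.  ] q6 -0.12Traceback (most recent call last):
  File "<stdin>", line 13, in <module>
  File "h.py", line 23, in move
    print("d mm",d.round(1),"units",(d/25).round(2),"world err deg",round(e,1),"spin units",round(-e/5,2),"t",o["clock"],"gap",o["finger_gap"].round(1))
                                                                                                                               ^^^^^^^^^^^^^^^^^^^^^
AttributeError: 'float' object has no attribute 'round'
```

View pics/c1.png

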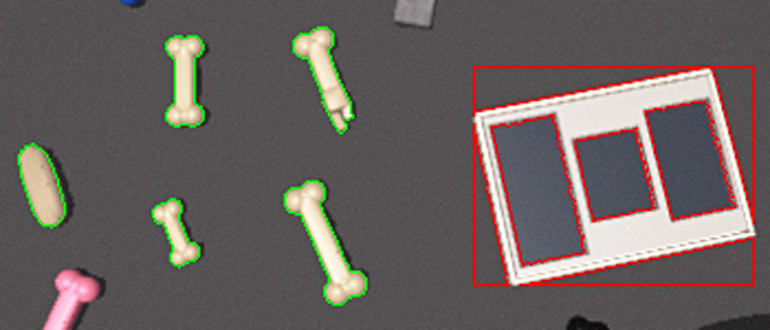

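The crop confirms the choice. The bones at (297,240), (234,166) and (230,235) have heads at both ends, and their measured lengths (127, 97 and 67 mm) match the description. The one at (298,164) ends in splinters, and the stone at (168,214) has no heads. I'll go above the long bone first.

```bash
sed -i 's/o\["finger_gap"\].round(1)/round(o["finger_gap"],1)/' h.py
python3 -m pendant '[-1,0,-1,0,-1,0,-1,0,-1,0,-1,0,-1,0,-1,0,-1,0,-1,0,-1,0,-1,0,-1,0,-1,0,-1,0,-1,0,-1,0,-1,0,-1,0,-1,0]' 1 30
python3 -m pendant '[-1,0.3,-1,-0.9,-1,0.3,-1,-0.9,-1,0.3,-1,0,-1,0.3,-1,0,-1,0.3,-1,0,-1,0.3,-1,0,-1,0.3,-1,0,-1,0.3,-1,0,0,0.3,-1,0,0,0.3,-1,0]'
python3 -c "
from h import *
move([437.3,81.9,130],25.2)"
```

```text
clock: 0.93
eef_pos: [337.7, -264.9, 242.2]
eef_rot: [-0.293, 2.071, -2.07]
contact_force: [0.6, -0.5, -0.1]
finger_gap: 85.5
clock: 1.77
eef_pos: [420.6, 43.0, 166.9]
eef_rot: [-0.442, 1.977, -1.977]
contact_force: [-1.3, -1.7, 0.3]
finger_gap: 85.4
eef [420.6  43.  166.9] toolx [-0.9  -0.43 -0.  ] y [ 0.  0. -1.] z [ 0.43 -0.9   0.  ] q6 1.07
d mm [-31.7  36.9 -28. ] units [-1.27  1.48 -1.12] world err deg -0.0 spin units 0.0 t 1.7667 gap 85.4
```

```bash
python3 -m pendant '[-0.63,0.7,-0.56,0,-0.64,0.78,-0.56,0,0,0,0,0,0,0,0,0]'
cat > look.py <<'E'
import sys
from h import *
name,z=sys.argv[1],float(sys.argv[2])
c=camera_params("wrist"); p,d=grab_frame("wrist"); p=p[:,:,::-1].copy()
hsv=cv2.cvtColor(p,cv2.COLOR_BGR2HSV); m=cv2.inRange(hsv,(8,30,90),(30,140,255))
for k in cv2.findContours(m,0,cv2.CHAIN_APPROX_NONE)[0]:
    if cv2.contourArea(k)<1500: continue
    print(k.reshape(-1,2).mean(0).round(),cv2.boundingRect(k),rect(k,z,c)); cv2.drawContours(p,[k],-1,(0,255,0),1)
cv2.imwrite(f"pics/{name}.png",p)
E
python3 look.py w1 13; python3 -c "
from h import *
move([437.3,81.9,17],25.2)"
```

```text
clock: 2.1
eef_pos: [435.8, 80.8, 129.4]
eef_rot: [-0.446, 1.979, -1.978]
contact_force: [0.4, -0.2, 1.3]
finger_gap: 85.5
[324. 192.] (297, 121, 56, 147) [437.7  80.3 126.6  44.   25. ]
[159. 108.] (136, 66, 47, 85) [448.2 229.6  64.4  32.9  24. ]
[418.  35.] (399, 0, 42, 79) [579.1  68.7  54.4  30.2  28.1]
eef [436.2  80.2 130.1] toolx [-0.9  -0.43  0.  ] y [-0. -0. -1.] z [ 0.43 -0.9  -0.  ] q6 1.16
d mm [ -1.9 113.   -1.1] units [-0.08  4.52 -0.04] world err deg -0.0 spin units 0.0 t 2.15 gap 85.7
```

View pics/w1.png

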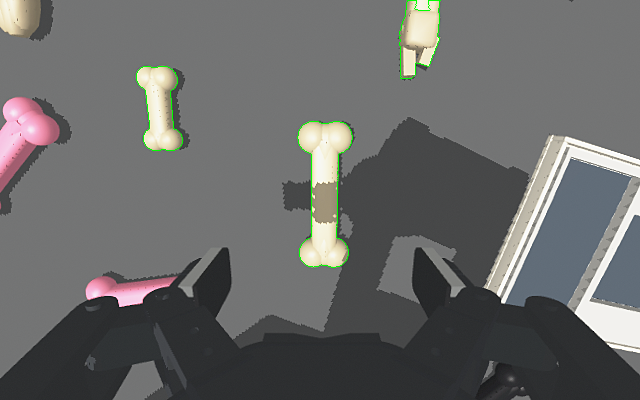

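The wrist view shows the long bone at (324,192) between the jaws and aligned with them, and it agrees with the top view. Descending and gripping.

```bash
python3 -m pendant '[-0.08,0.9,-0.02,0,0,0.9,0,0,0,0.9,0,0,0,0.9,0,0,0,0.6,0,0,0,0.3,0,0,0,0,0,0,0,0,0,0]'
python3 -m pendant '[0,0,0,0,0,0,0,0,0,0,0,0,0,0,0,0,0,0,0,0,0,0,0,0,0,0,0,0,0,0,0,0]' 0 30
python3 -m pendant '[0,-0.2,0,0,0,-0.5,0,0,0,-0.8,0,0,0,-0.8,0,0,0,-0.8,0,0,0,-0.3,0,0]'
python3 -c "
from h import *
move([489.7,-133.3,100],11.2)"
```

```text
clock: 2.82
eef_pos: [438.6, 80.9, 18.4]
eef_rot: [-0.44, 1.979, -1.979]
contact_force: [-0.2, 0.6, -0.8]
finger_gap: 85.4
clock: 3.48
eef_pos: [438.6, 81.5, 18.2]
eef_rot: [-0.44, 1.978, -1.978]
contact_force: [-0.6, -1.2, 6.3]
finger_gap: 21.3
clock: 3.98
eef_pos: [439.4, 81.6, 105.0]
eef_rot: [-0.438, 1.977, -1.978]
contact_force: [0.5, 0.6, -1.3]
finger_gap: 21.2
eef [439.4  81.6 105. ] toolx [-0.91 -0.43 -0.  ] y [ 0.  0. -1.] z [ 0.43 -0.91  0.  ] q6 1.16
d mm [ 45.8   5.2 215.9] units [1.83 0.21 8.64] world err deg -14.0 spin units 2.79 t 3.9833 gap 21.2
```

```bash
python3 -m pendant '[0.2,0,0.6,0,0.2,0,0.9,0,0.2,0,1,0,0.2,0,1,0,0.2,0,1,0,0.2,0,1,0,0.2,0,1,0,0.2,0,1,0,0.2,0,0.8,0,0.03,0,0.34,0]'
python3 -m pendant '[0,0,0,0.7,0,0,0,0.7,0,0,0,0.7,0,0,0,0.7,0,0,0,0,0,0,0,0]'
python3 look.py w2 30; python3 -c "
from h import *
move([489.7,-133.3,30],11.2)
print(get_obs()['contact_force'])"
```

```text
clock: 4.82
eef_pos: [489.4, -136.1, 102.5]
eef_rot: [-0.439, 1.978, -1.98]
contact_force: [-0.3, -0.4, -0.9]
finger_gap: 21.0
clock: 5.32
eef_pos: [488.3, -132.9, 102.5]
eef_rot: [-0.21, 2.119, -2.118]
contact_force: [0.9, 0.2, -1.1]
finger_gap: 21.3
[321. 231.] (273, 128, 98, 210) [ 468.3 -137.1  160.9   65.2   12.4]
[57. 32.] (24, 0, 61, 75) [573.6  55.3  47.8  35.6  20.6]
eef [ 488.4 -133.   102.5] toolx [-0.98 -0.2   0.  ] y [-0.  0. -1.] z [ 0.2  -0.98 -0.  ] q6 0.97
d mm [-1.3 72.5  0.6] units [-0.05  2.9   0.02] world err deg -0.1 spin units 0.01 t 5.3667 gap 21.4
[ 0.72442616 -0.12129603 -1.28464241]
```

View pics/w2.png

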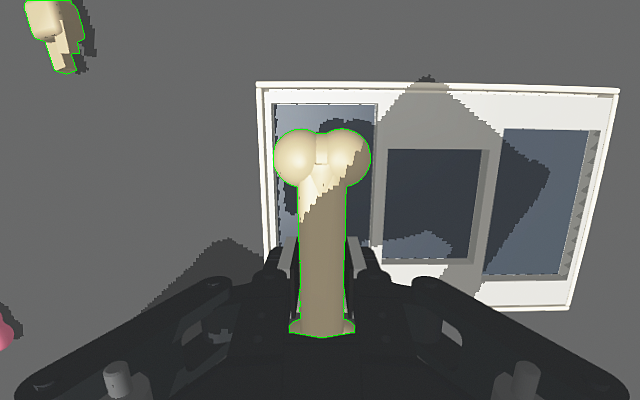

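The long bone hangs straight over its recess, with its far head at (322,155). Lowering it gently, then opening only part way so the fingers clear the recess sides.

```bash
python3 -m pendant '[-0.05,0.6,0,0,0,0.6,0,0,0,0.6,0,0,0,0.4,0,0,0,0.3,0,0,0,0.2,0,0,0,0.15,0,0,0,0.08,0,0,0,0,0,0,0,0,0,0]'
python3 -m pendant '[0,0,0,0,0,0,0,0,0,0,0,0,0,0,0,0,0,0,0,0]' 0.4
python3 -m pendant '[0,-0.2,0,0,0,-0.5,0,0,0,-0.8,0,0,0,-0.8,0,0,0,-0.8,0,0,0,-0.3,0,0]'
python3 -c "
from h import *
move([446.5,231,120],24.7)"
```

```text
clock: 6.2
eef_pos: [490.3, -133.4, 29.9]
eef_rot: [-0.206, 2.119, -2.119]
contact_force: [0.1, -0.2, -0.2]
finger_gap: 21.1
clock: 6.62
eef_pos: [490.0, -133.3, 29.7]
eef_rot: [-0.206, 2.119, -2.119]
contact_force: [-0.9, -0.2, -0.8]
finger_gap: 34.4
clock: 7.12
eef_pos: [491.3, -133.8, 117.2]
eef_rot: [-0.203, 2.116, -2.12]
contact_force: [-0.1, 0.1, 0.5]
finger_gap: 34.3
eef [ 491.3 -133.8  117.2] toolx [-0.98 -0.19 -0.  ] y [ 0. -0. -1.] z [ 0.19 -0.98  0.  ] q6 0.97
d mm [ -26.6   -3.5 -366.6] units [ -1.06  -0.14 -14.66] world err deg 13.6 spin units -2.71 t 7.1167 gap 34.3
```

```bash
python3 -m pendant '[0,0,-0.8,0,0,0,-1,0,0,0,-1,0,0,0,-1,0,0,0,-1,0,0,0,-1,0,0,0,-1,0,0,0,-1,0,0,0,-1,0,0,0,-1,0]' 1
python3 -m pendant '[-0.2,0,-1,0,-0.2,0,-1,0,-0.2,0,-1,0,-0.2,0,-1,0,-0.26,0,-0.86,0,0,0,0,-0.9,0,0,0,-0.9,0,0,0,-0.9,0,0,0,0,0,0,0,0]'
python3 look.py w3 9.5; python3 -c "
from h import *
p,d=grab_frame('top'); cv2.imwrite('pics/t3.png',cv2.resize(p[130:280,150:500,::-1],None,fx=2.2,fy=2.2))
move([446.5,231,15],24.7)"
```

```text
clock: 7.95
eef_pos: [441.9, 108.2, 114.4]
eef_rot: [-0.207, 2.12, -2.119]
contact_force: [-0.2, -0.6, 1.5]
finger_gap: 85.7
clock: 8.78
eef_pos: [444.8, 231.4, 114.3]
eef_rot: [-0.432, 1.985, -1.985]
contact_force: [0.7, 0.1, 1.5]
finger_gap: 85.4
[325. 201.] (305, 161, 40, 81) [446.9 230.6  66.6  30.6  24.5]
[594.  95.] (560, 20, 80, 152) [608.9  73.2 111.9  53.3  25.6]
[179.  67.] (153, 2, 52, 130) [494.7 369.8  89.2  36.6  22.8]
[412.  35.] (375, 0, 68, 80) [582.4 229.   55.7  39.4  13.8]
eef [445.  231.3 114.5] toolx [-0.91 -0.41  0.  ] y [-0.  0. -1.] z [ 0.41 -0.91 -0.  ] q6 1.48
d mm [-1.3 99.5  0.9] units [-0.05  3.98  0.04] world err deg 0.2 spin units -0.04 t 8.8833 gap 85.1
```

View pics/t3.png

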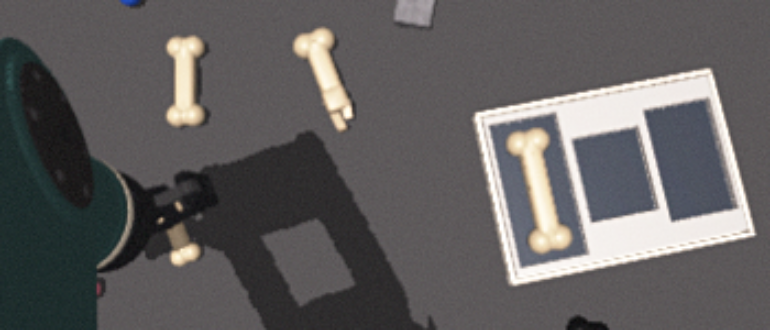

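View pics/w3.png

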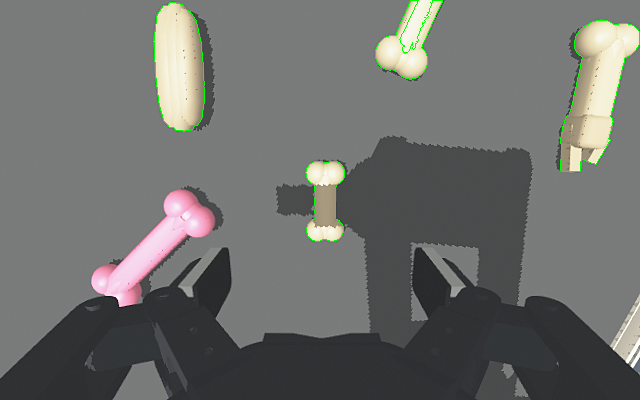

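The top crop shows the long bone lying centred in the left recess, at about (538,190) in the crop. The wrist view shows the short bone at (325,201) lined up with the jaws, and the pink one at (190,212) clear of the fingers. Descending.

```bash
python3 -m pendant '[-0.06,0.9,0.03,0,0,0.9,0,0,0,0.9,0,0,0,0.6,0,0,0,0.4,0,0,0,0.3,0,0,0,0,0,0,0,0,0,0]' 0.7
python3 -m pendant '[0,0,0,0,0,0,0,0,0,0,0,0,0,0,0,0,0,0,0,0,0,0,0,0,0,0,0,0]' 0 30
python3 -m pendant '[0,-0.2,0,0,0,-0.5,0,0,0,-0.8,0,0,0,-0.8,0,0,0,-0.8,0,0,0,-0.3,0,0]'
python3 -c "
from h import *
move([504.9,-212,100],11.1)"
```

```text
clock: 9.55
eef_pos: [446.9, 231.4, 14.7]
eef_rot: [-0.433, 1.984, -1.984]
contact_force: [0.0, -0.3, 0.1]
finger_gap: 59.8
clock: 10.13
eef_pos: [447.3, 231.6, 15.3]
eef_rot: [-0.432, 1.983, -1.983]
contact_force: [-0.0, -0.2, 6.2]
finger_gap: 16.3
clock: 10.63
eef_pos: [447.9, 231.8, 102.0]
eef_rot: [-0.43, 1.983, -1.982]
contact_force: [0.7, 1.0, -0.3]
finger_gap: 16.1
eef [447.9 231.8 102. ] toolx [-0.91 -0.42 -0.  ] y [ 0.  0. -1.] z [ 0.42 -0.91  0.  ] q6 1.48
d mm [133.3   1.7 427.2] units [ 5.33  0.07 17.09] world err deg -13.5 spin units 2.71 t 10.6333 gap 16.1
```

```bash
python3 -m pendant '[0.1,0,0.5,0,0.3,0,0.9,0,0.3,0,1,0,0.3,0,1,0,0.3,0,1,0,0.3,0,1,0,0.3,0,1,0,0.3,0,1,0,0.3,0,1,0,0.3,0,1,0]'
python3 -m pendant '[0.3,0,1,0,0.3,0,1,0,0.3,0,1,0,0.4,0,1,0,0.4,0,1,0.7,0.4,0,1,0.7,0.4,0,1,0.7,0.2,0,0.6,0.6,0,0,0,0,0,0,0,0]'
python3 look.py w4 20; python3 -c "
from h import *
move([504.9,-212,26.8],11.1)"
```

```text
clock: 11.47
eef_pos: [480.8, -12.6, 99.2]
eef_rot: [-0.434, 1.984, -1.984]
contact_force: [1.1, -0.1, -0.8]
finger_gap: 16.1
clock: 12.3
eef_pos: [490.8, -212.7, 99.1]
eef_rot: [-0.206, 2.121, -2.119]
contact_force: [1.0, -0.0, -0.1]
finger_gap: 15.9
[321. 255.] (289, 193, 66, 128) [ 454.  -218.9  105.    47.1   11. ]
[209. 189.] (169, 103, 78, 176) [ 487.2 -130.7  129.1   46.2   11.3]
eef [ 490.6 -211.8   99.1] toolx [-0.98 -0.19  0.  ] y [-0.  0. -1.] z [ 0.19 -0.98 -0.  ] q6 0.84
d mm [-14.1  72.2   3.1] units [-0.56  2.89  0.12] world err deg -0.1 spin units 0.01 t 12.35 gap 16.1
```

View pics/w4.png

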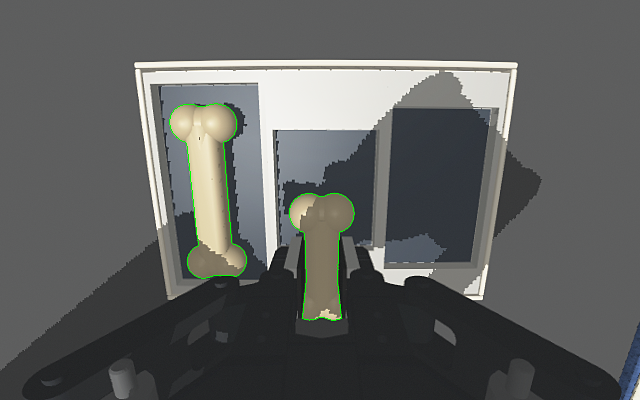

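The wrist view shows the long bone lying in the left recess at (209,189). The short bone is held level above the middle recess. I'll shift 14 mm ahead and lower.

```bash
python3 -m pendant '[-0.56,0.4,0.12,0,0,0.6,0,0,0,0.6,0,0,0,0.5,0,0,0,0.3,0,0,0,0.2,0,0,0,0.15,0,0,0,0.1,0,0,0,0,0,0,0,0,0,0]'
python3 -m pendant '[0,0,0,0,0,0,0,0,0,0,0,0,0,0,0,0,0,0,0,0]' 0.35
python3 -m pendant '[0,-0.2,0,0,0,-0.5,0,0,0,-0.8,0,0,0,-0.8,0,0,0,-0.8,0,0,0,-0.3,0,0]'
python3 -c "
from h import *
move([602.8,228.8,120],2.1)"
```

```text
clock: 13.18
eef_pos: [505.8, -212.6, 28.7]
eef_rot: [-0.206, 2.119, -2.119]
contact_force: [-0.3, 0.0, -0.1]
finger_gap: 16.3
clock: 13.6
eef_pos: [505.6, -212.6, 28.5]
eef_rot: [-0.206, 2.119, -2.119]
contact_force: [0.1, -0.7, 0.5]
finger_gap: 29.8
clock: 14.1
eef_pos: [506.8, -213.3, 116.1]
eef_rot: [-0.203, 2.115, -2.12]
contact_force: [0.8, -0.4, 0.3]
finger_gap: 29.7
eef [ 506.8 -213.3  116.1] toolx [-0.98 -0.19 -0.  ] y [ 0. -0. -1.] z [ 0.19 -0.98  0.  ] q6 0.85
d mm [-179.6   -4.4 -415.2] units [ -7.18  -0.18 -16.61] world err deg -9.0 spin units 1.81 t 14.1 gap 29.7
```

```bash
python3 -m pendant '[-0.2,0,-0.6,0,-0.4,0,-1,0,-0.4,0,-1,0,-0.4,0,-1,0,-0.4,0,-1,0,-0.4,0,-1,0,-0.4,0,-1,0,-0.4,0,-1,0,-0.4,0,-1,0,-0.4,0,-1,0]' 1
python3 -m pendant '[-0.5,0,-1,0,-0.5,0,-1,0,-0.5,0,-1,0,-0.5,0,-1,0,-0.5,0,-1,0,-0.5,0,-1,0,-0.4,0,-1,0.6,0,0,0,0.6,0,0,0,0.6,0,0,0,0]'
python3 -m pendant '[0,0,0,0,0,0,0,0]'
python3 look.py w5 11.5; python3 -c "
from h import *
move([602.8,228.8,17],2.1)"
```

```text
clock: 14.93
eef_pos: [552.1, 42.7, 113.0]
eef_rot: [-0.207, 2.12, -2.119]
contact_force: [0.3, -0.3, -0.3]
finger_gap: 85.1
clock: 15.77
eef_pos: [601.5, 230.1, 112.7]
eef_rot: [-0.041, 2.203, -2.203]
contact_force: [-0.6, -0.4, 0.5]
finger_gap: 85.7
clock: 15.93
eef_pos: [601.6, 229.1, 113.1]
eef_rot: [-0.043, 2.202, -2.202]
contact_force: [-0.0, 0.6, -0.3]
finger_gap: 85.5
[325. 200.] (299, 142, 52, 118) [602.8 227.6  96.2  39.    2.2]
[508. 203.] (470, 138, 67, 135) [606.1  74.1 114.1  47.3  27. ]
eef [601.7 229.  113.2] toolx [-1.   -0.04  0.  ] y [-0.  0. -1.] z [ 0.04 -1.   -0.  ] q6 1.79
d mm [-1.1 96.2  0.3] units [-0.04  3.85  0.01] world err deg -0.1 spin units 0.02 t 15.9833 gap 85.5
```

View pics/w5.png

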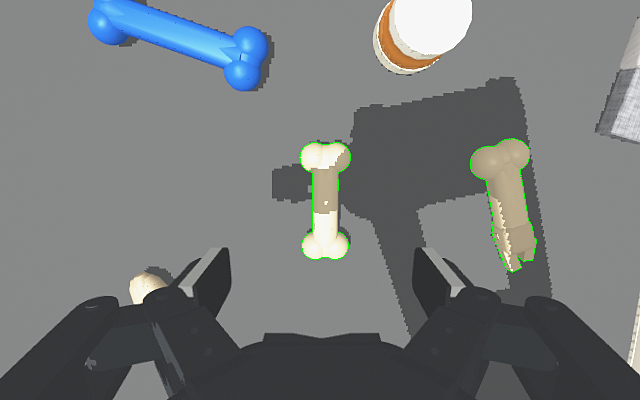

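The medium bone is at (325,200) between the jaws. The broken bone (508,203) and the jar (430,35) are clear. Descending.

```bash
python3 -m pendant '[-0.04,0.9,0.03,0,0,0.9,0,0,0,0.9,0,0,0,0.5,0,0,0,0.4,0,0,0,0.25,0,0,0,0,0,0,0,0,0,0]' 0.7
python3 -m pendant '[0,0,0,0,0,0,0,0,0,0,0,0,0,0,0,0,0,0,0,0,0,0,0,0,0,0,0,0]' 0 30
python3 -m pendant '[0,-0.2,0,0,0,-0.5,0,0,0,-0.8,0,0,0,-0.8,0,0,0,-0.8,0,0,0,-0.3,0,0]'
python3 -c "
from h import *
move([520.8,-289.8,100],11.1)"
```

```text
clock: 16.65
eef_pos: [603.3, 228.8, 17.5]
eef_rot: [-0.041, 2.203, -2.202]
contact_force: [0.5, -0.3, -0.3]
finger_gap: 59.8
clock: 17.23
eef_pos: [603.5, 228.9, 18.0]
eef_rot: [-0.04, 2.202, -2.201]
contact_force: [-1.0, -0.3, 6.4]
finger_gap: 19.2
clock: 17.73
eef_pos: [604.6, 229.2, 105.7]
eef_rot: [-0.036, 2.202, -2.199]
contact_force: [0.0, 0.7, -0.3]
finger_gap: 19.0
eef [604.6 229.2 105.7] toolx [-1.   -0.04 -0.  ] y [ 0.  0. -1.] z [ 0.04 -1.   -0.  ] q6 1.79
d mm [103.3   4.7 515.5] units [ 4.13  0.19 20.62] world err deg 8.9 spin units -1.79 t 17.7333 gap 19.0
```

```bash
python3 -m pendant '[0.1,0,0.4,0,0.2,0,0.8,0,0.2,0,1,0,0.2,0,1,0,0.2,0,1,0,0.2,0,1,0,0.2,0,1,0,0.2,0,1,0,0.2,0,1,0,0.2,0,1,0]'
python3 -m pendant '[0.2,0,1,0,0.2,0,1,0,0.2,0,1,0,0.2,0,1,0,0.2,0,1,0,0.2,0,1,0,0.2,0,1,0,0.2,0,1,0,0.2,0,1,0,0.2,0,1,0]'
python3 -m pendant '[0.2,0,0.9,0,0,0,0.5,0,0,0,0,-0.6,0,0,0,-0.6,0,0,0,-0.6,0,0,0,0,0,0,0,0,0,0,0,0]'
python3 look.py w6 20; python3 -c "
from h import *
move([520.8,-289.8,29.8],11.1)"
```

```text
clock: 18.57
eef_pos: [562.3, -4.5, 100.9]
eef_rot: [-0.044, 2.204, -2.203]
contact_force: [0.6, -0.4, -0.2]
finger_gap: 19.5
clock: 19.4
eef_pos: [521.5, -255.6, 100.9]
eef_rot: [-0.043, 2.205, -2.202]
contact_force: [-0.3, 0.1, -0.6]
finger_gap: 18.8
clock: 20.07
eef_pos: [519.4, -289.3, 101.6]
eef_rot: [-0.206, 2.121, -2.119]
contact_force: [-0.1, 0.0, -0.7]
finger_gap: 18.9
[215. 210.] (190, 167, 49, 88) [ 504.3 -211.2   66.9   31.9   10.9]
[321. 248.] (280, 161, 84, 177) [ 484.6 -295.1  145.8   59.6   11. ]
[104. 207.] (58, 126, 90, 166) [ 486.5 -128.6  129.6   51.7   11.2]
eef [ 519.6 -289.4  101.7] toolx [-0.98 -0.19  0.  ] y [-0.  0. -1.] z [ 0.19 -0.98 -0.  ] q6 0.75
d mm [-1.2 71.9  0.7] units [-0.05  2.88  0.03] world err deg 0.0 spin units -0.0 t 20.1167 gap 19.4
```

View pics/w6.png

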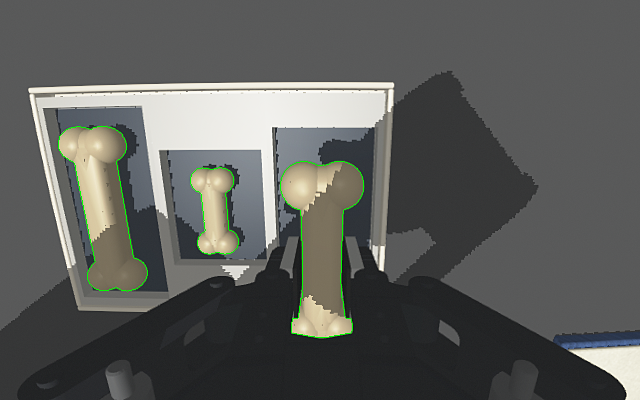

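The short bone lies centred in the middle recess at (215,210), and the long one is in the left recess at (104,207). The medium bone hangs straight above the right recess. Lowering it.

```bash
python3 -m pendant '[-0.05,0.4,0.03,0,0,0.6,0,0,0,0.6,0,0,0,0.5,0,0,0,0.3,0,0,0,0.2,0,0,0,0.15,0,0,0,0.12,0,0,0,0,0,0,0,0,0,0]'
python3 -m pendant '[0,0,0,0,0,0,0,0,0,0,0,0,0,0,0,0,0,0,0,0]' 0.38
python3 -m pendant '[0,-0.2,0,0,0,-0.5,0,0,0,-0.8,0,0,0,-0.8,0,0,0,-0.8,0,0,0,-0.8,0,0,0,-0.8,0,0,0,-0.3,0,0]'
python3 -m pendant '[0.5,0,0.7,0,0.5,0,1,0,0.5,0,1,0,0.5,0,1,0,0.5,0,1,0,0.5,0,1,0,0,0,1,0,0,0,0.5,0,0,0,0,0]'
python3 - <<'E'
from h import *
p,d=grab_frame("top"); p=p[:,:,::-1].copy(); c=camera_params("top")
hsv=cv2.cvtColor(p,cv2.COLOR_BGR2HSV); m=cv2.inRange(hsv,(8,30,90),(30,140,255)); m[:135]=0; m[270:]=0
for k in cv2.findContours(m,0,cv2.CHAIN_APPROX_NONE)[0]:
    if cv2.contourArea(k)>60: print(k.reshape(-1,2).mean(0).round(),rect(k,23 if k[:,:,0].mean()>350 else 12,c),cv2.contourArea(k))
cv2.imwrite("pics/t7.png",p)
E
```

```text
clock: 20.95
eef_pos: [521.4, -290.4, 30.6]
eef_rot: [-0.206, 2.119, -2.119]
contact_force: [-0.2, -1.2, -0.1]
finger_gap: 19.2
clock: 21.37
eef_pos: [521.2, -290.3, 30.5]
eef_rot: [-0.206, 2.119, -2.119]
contact_force: [-0.1, 0.5, -0.6]
finger_gap: 32.4
clock: 22.03
eef_pos: [522.7, -291.3, 159.4]
eef_rot: [-0.202, 2.114, -2.121]
contact_force: [0.2, -0.4, 0.3]
finger_gap: 32.6
clock: 22.78
eef_pos: [482.4, -484.8, 155.5]
eef_rot: [-0.203, 2.117, -2.123]
contact_force: [-0.6, 0.1, 0.3]
finger_gap: 32.6
[576. 244.] [ 429.3 -541.1   47.5   20.5  -46. ] 72.0
[450. 244.] [ 426.3 -249.3  197.     8.4  -78.6] 185.5
[169. 214.] [493.8 369.8  88.3  34.8  22.1] 498.5
[429. 209.] [ 504.  -211.4   66.7   31.8   11.6] 287.5
[394. 216.] [ 488.7 -133.   125.    44.8   10.8] 722.5
[464. 202.] [ 520.9 -290.1   93.7   40.    10.8] 483.0
[298. 165.] [603.   85.2 114.9  44.6  14.5] 532.0
```

View pics/t7.png

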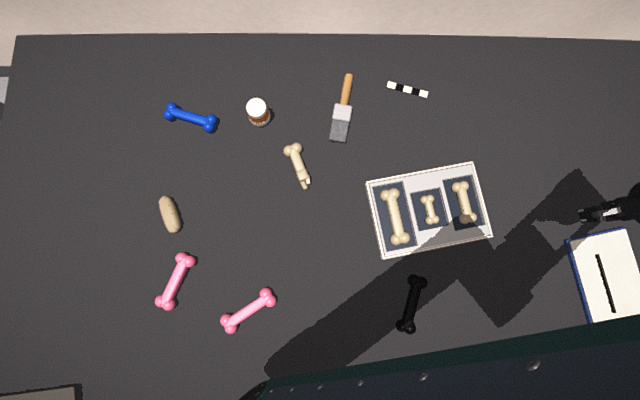

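All three bones lie in their own recesses, at (394,216), (429,209) and (464,202), within about 1 mm and 1° of the recess centres and directions. The broken bone, stone, jar and brush show no movement, and the arm is clear.

```bash
python3 -c "
from station import *
print(job_done())"
```

```text
the job is handed in; nothing more can be done
None
```

I put all three whole bones away, each in the recess of its length, and handed the job in at about 23 s on the robot's clock. Each was gripped by the shaft at 30 N and released after being lowered to within about 2 mm of the recess floor.

**Placement:** In the final top view, each bone's centre is about 1 mm from its recess centre and within 1° of its direction. I measured no resting heights. The bones look flat, and the released heights are consistent with that.

**Left alone:** The broken bone, stone, jar and brush appear at their starting pixels. By the numbers, I re-measured only two of them:
- **Stone:** its position is unchanged.
- **Broken bone:** the fitted rectangle disagreed with the first one (14.5° against 28.6°, centre about 10 mm off). Its outline centre is at the same pixel to within 1, and nothing went near it, so I take that as an unstable fit on the splintered end.

**Forces:** The wrist showed about 6 N upward as the fingers closed on each bone, far below the limit, and about zero otherwise.

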